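Index the board turntable and set its hub cap

TASK

On the round board turntable, lift the red sprung plunger knob, swing the turntable counter-clockwise (seen from above) to the next hole, the one ringed in green, and let the plunger drop fully home there. Then screw the black knurled hub cap clockwise until it bottoms out, back it off a quarter turn for running clearance, and finish while still holding the cap gripped between the fingers at that setting (it must not creep while its thread lock sets). Leave the other things on the bench where they are.

Things in the scene. Friction and masses are not known exactly. Their poses are not given: they have to be found in the camera images.
- turntable_centre (a point): centre of the turntable's fixed aluminium base (a disc 230 mm across, 14 mm high), on its top face; the turning axis is vertical through it. The base is fixed to the bench; its place and yaw vary. On it turns a grey head, 148 mm across, top 30 mm above the bench, with an arm that carries the plunger at 95 mm from the axis and, across from it, a green board (its top below 42 mm above the bench)
- new_hole (a point): mouth of the index hole the plunger must drop into, ringed in green, on the base's top face 14 mm above the bench, 95 mm from the axis and 60 degrees counter-clockwise (from above) of the plunger's starting hole; 14 mm wide for a 10 mm round-nosed pin
- plunger_grip (a point): middle of the plunger's red knob: an upright cylinder 22 mm across and 26 mm high (13 mm above and below this point), 63 mm above the bench when home, over a steel neck 18 mm across whose top is 15 mm below this point. The knob spins freely on its own axis
- plunger (a joint): lift of the plunger in m: 0 fully home in a hole, 0.014 at most. A spring pulls it down, 4 N when home to 9 N when fully up. The pin reaches 8 mm into the hole, so the head turns freely only when it is lifted 9 mm or more; over the plate between the holes the spring presses the pin on the plate and the joint reads 0.008
- turntable (a joint): angle of the head in rad: 0 in the starting hole, 1.047 in the new hole, growing counter-clockwise from above; it ends at -0.1 and 1.15. It stays where it is left (light friction, 0.12 N m)
- knurled_cap: black knurled hub cap on the turntable's axis, an upright cylinder 40 mm across and 28 mm high with a white mark on its top; origin at the centre of its underside, 46 mm above the bench when bottomed. Below it is a steel hub 32 mm across. It is already started on its thread and rises 6 mm per turn counter-clockwise
- cap_grip (a point): middle of the cap, 14 mm above its underside, on the turning axis
- cap_thread (a joint): how far the cap is unscrewed, in rad: 0 bottomed out (hard stop), growing counter-clockwise from above, relative to the head; starts between 2.6 and 4.4. Clockwise tightens. It turns with about 0.06 N m and stays where it is left. A quarter turn is 1.571
- multimeter: bystander: yellow and black multimeter lying flat, 155 x 78 x 46 mm, origin under its centre
- flux_jar: bystander: small orange jar with black lid, 44 mm across, 42 mm high, origin under its centre
- aa_cell: bystander: red and white round battery cell lying down, 15 x 50 x 15 mm
- driver_red: bystander: red screwdriver lying down, 15 x 160 x 15 mm
- usb_stick: bystander: black USB stick lying down, 17 x 53 x 8 mm
- needle_pliers: bystander: pliers with blue handles lying down, 45 x 153 x 12 mm

How it is judged:
On the way, in this order (a step that is already met when the one before it is completed fails the run):
1. the plunger is lifted clear of its hole (value of joint plunger above 0.0085 m and contact force between the fingers and anything else above 1 N), for 0.1 s.
2. the head stands at the green-ringed hole and the plunger has dropped home (value of joint turntable between 0.99 and 1.1 rad and value of joint plunger below 0.002 m), for 0.2 s.
3. the cap is screwed down until it bottoms out (value of joint cap_thread below 0.08 rad), for 0.1 s.
At the end, for the whole second after the job is handed in: the head is at the green-ringed hole (within 0.05 rad) with the plunger home (within 2 mm), and the cap stands still a quarter turn (within 20 degrees) back from bottomed, held between the fingers with more than 4 N, the TCP within 30 mm of the cap's middle (all of step 2 and value of joint cap_thread between 1.22 and 1.92 rad and velocity of joint cap_thread between -0.1 and 0.1 rad/s and contact force between the fingers and knurled_cap above 4 N and distance between the grasp point and cap_grip below 0.03 m); the arm keeps its last pose, push and grip.
It fails at once if a bystander is pushed more than 30 mm (distance of any of multimeter, flux_jar, aa_cell, driver_red, usb_stick, needle_pliers from where it was at the start of the episode above 0.03 m).
It also fails if it takes over 58 s, if anything falls off the work surface, if the arm or the gripper's body presses on something with over 40 N, if the wrist force passes 120 N, or if a joint passes its speed limit or range.

ROBOT

A 6-joint arm with a two-finger parallel gripper is mounted at the origin on a cart in front of the work surface, level with it; the furniture and walls round the work are solid. World frame = base frame: x ahead of the robot, y to its left, z up, the work surface at z = 0. Lengths are in m, angles in rad, forces in N, time in s.
With the tool pointing down it reaches from about 0.225 to 0.875 m from the base axis. Payload 3.4 kg.
Tool frame: the origin (TCP) lies between the finger pads, 19 mm behind the fingertips; this is the grasp point; z points along the fingers, y is the line along which they close (so a half turn about z gives the same grasp; the last joint's range is limited). The gripper opens to 85 mm and grips with 20 to 120 N. Pads are 22 mm wide; open, the fingers measure 114 mm over their backs; the gripper's body (76 mm by 85 mm) begins 54 mm behind the grasp point. The pads swing forward as they close: fully open they stand 13 mm farther back than shut.
Start: joints at [1.077, 0.276, 1.505, -0, 1.361, -0.121], TCP at [0.209, 0.536, 0.25] pointing down, gripper open.
Joint ranges: [-2.89, 2.89], [-0.75, 2.08], [0.22, 2.7], [-1.18, 4.32], [0.11, 2.71], [-2.7, 2.7]. Speed limits (rad/s): [2.57, 2.57, 3.14, 3.14, 3.14, 3.14].

INTERFACE

Orientations are given as a unit quaternion [x, y, z, w].
In Python, from station import r, camrig gives the robot as it stands (r), with the cameras (camrig).
- The arm moves only by the shell command python3 inch.py [FORCE], which reads ROWS from standard input. ROWS is a JSON list of rows, 1 to 20 of them, each of 7 numbers: a rotation vector rx, ry, rz in shares of pi rad (1.0 is pi rad), then dx, dy, dz in shares of the most that a row can go, 1 being 62.5 mm, then the finger opening in m; each row shifts and turns the commanded pose from where the row before left it, along the tool's axes as they then stand; what a row does not reach is not made up. A row lasts 1/8 s, in which the tool goes at most 0.0625 m and 0.188 rad, less where a joint would pass 70% of its speed; a pose out of reach is approached as far as the arm can. The fingers move at their own pace and stop on an object; FORCE is the grip in N (left out, the last holds). Time passes only in rows, so rows that do not move let the fingers close. It prints the time, the measured TCP pose, the force, the opening and the grip force at its end. Input that does not fit is refused with a message, and nothing moves.
- r.get_state(): the state, without advancing time (a new reading comes with each control period).
- camrig.camera(name): name is "scene" or "top" or "wrist"; returns the picture (420x560x3 uint8, blue, green, red); there is no depth.
- camrig.calibration(name): a dict with "vertical_fov" (degrees; the focal length in pixels is half the picture's height over the tangent of half this angle, whatever the lens; pixels are square), "cx", "cy" (the principal point, pixels), "k1" (the pictures are not rectified: a ray, as slopes to the right and down, at radius r is drawn at 1 + k1 r^2 times it, then the intrinsics apply), "R" (3x3) and "t" (3): a world point X has camera coordinates R X + t. Camera axes: x right, y down, z forward; pixel columns grow to the right and rows downward; lengths in m; the calibration is good to about 2 mm. A picture is of the moment at which its call begins: read the wrist's pose just before it. calibration takes no time and is no camera call; for the wrist camera it gives the pose at the moment of the call.
- r.hand_in(): hands the job in; it is judged then, once.
The state is a dict: "time_s": time; "q": joint angles; "joint_velocities": joint speeds; "joint_torque": joint torques, N m; "position": TCP position; "tool_rot": TCP orientation; "ft_force": force on the tool from outside, world axes, zero at the start; "wrist_torque": the same for the moment, N m; "gripper_width": finger opening in m; "finger_force": force on a finger pad.
Only numpy, scipy, OpenCV 4.12 (cv2) and the standard library are available. Lean on these libraries where they do the work, as an engineer would, in place of code of your own. Each camera call takes 0.05 s, during which the arm holds its last target. There are 200 camera calls.

## Working session

There is one attempt and no reset: what is moved stays moved. The work goes in short steps, Python scripts to look and compute and a shell command to move; the robot and the scene stay as the last step left them, time stands still between calls to the robot, and variables do not carry over. Pictures are saved under pics/ and viewed, at most 10 in all, crops included, and the job is handed in when it is done.

```bash
ls; mkdir -p pics; python3 - <<'E'
from station import r, camrig
import cv2
s=r.get_state();print({k:s[k] for k in("time_s","position","tool_rot","gripper_width","ft_force")})
for n in("scene","top"):
    cv2.imwrite(f"pics/{n}0.png",camrig.camera(n))
    c=camrig.calibration(n);print(n,c)
E
```

```text
inch.py
pics
station.py
{'time_s': 0.0, 'position': array([0.2091976 , 0.53505614, 0.249137  ]), 'tool_rot': array([ 1.85320486e-01,  9.82677700e-01, -8.87673489e-04, -2.61086047e-04]), 'gripper_width': 0.08528907771377749, 'ft_force': array([-0.77185509, -0.58086908,  0.61258881])}
scene {'vertical_fov': 54.905761750036675, 'cx': 282.7424086450224, 'cy': 216.20315730140257, 'k1': -0.0620164036600797, 'R': array([[ 0.64688331, -0.76256153, -0.00647222],
       [-0.40043682, -0.33244442, -0.85389171],
       [ 0.64899332,  0.55496002, -0.52041046]]), 't': array([-0.33685085,  0.29739944,  0.57678255])}
top {'vertical_fov': 46.57453446238346, 'cx': 276.3635490743637, 'cy': 209.5913000614491, 'k1': -0.10161948193219206, 'R': array([[ 0.02529007, -0.99955147,  0.01603958],
       [-0.9972804 , -0.02633718, -0.06883429],
       [ 0.06922586, -0.01425513, -0.99749916]]), 't': array([0.02184027, 0.56072   , 1.19618072])}
```

View pics/top0.png

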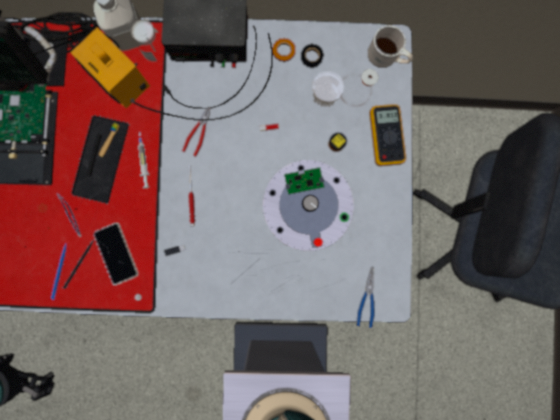

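View pics/scene0.png

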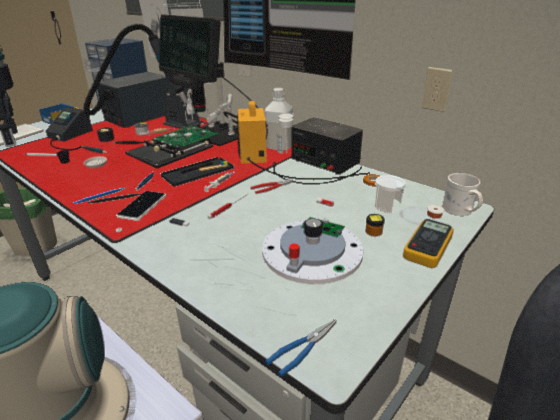

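The top view shows the turntable at about (308,205), the red knob at (318,242), the green-ringed hole at (344,217) and the cap at (310,203). The scene view shows the knob at (294,252) and the cap at (313,228). Next I measure them by ray casting.

```bash
cat > h.py <<'E'
from station import r, camrig
import cv2, numpy as np
from scipy.spatial.transform import Rotation as Ro
def ray(c,u,v,h=420):
    f=h/2/np.tan(np.radians(c["vertical_fov"]/2))
    K=np.array([[f,0,c["cx"]],[0,f,c["cy"]],[0,0,1]])
    p=cv2.undistortPoints(np.array([[[u,v]]],float),K,np.array([c["k1"],0,0,0,0.]))[0,0]
    return -c["R"].T@c["t"], c["R"].T@np.array([p[0],p[1],1])
def onz(c,u,v,z):
    o,d=ray(c,u,v); return o+d*(z-o[2])/d[2]
def blobs(m,box=None,amin=8):
    m=m.astype(np.uint8)
    if box: k=np.zeros_like(m);x0,y0,x1,y1=box;k[y0:y1,x0:x1]=1;m=m*k
    n,l,s,c=cv2.connectedComponentsWithStats(m)
    return [(c[i],s[i]) for i in range(1,n) if s[i][4]>=amin]
E
python3 - <<'E'
from h import *
im=cv2.imread("pics/top0.png");c=camrig.calibration("top")
b,g,q=[im[...,i].astype(int) for i in range(3)]
box=(255,150,360,255)
for p,s in blobs((q>150)&(g<90)&(b<90),box): print("red",p,s,onz(c,*p,.07))
for p,s in blobs((g>b+25)&(g>q+25),(330,200,360,235),3): print("green",p,s,onz(c,*p,.014))
# base: white-ish disc: dark holes + rim
hsv=cv2.cvtColor(im,cv2.COLOR_BGR2HSV)
holes=[]
for p,s in blobs(im.max(2)<90,box,3):
    print("dark",p,s,onz(c,*p,.014))
big=cv2.resize(im[150:260,250:370],None,fx=5,fy=5,interpolation=cv2.INTER_CUBIC);cv2.imwrite("pics/tc.png",big)
E
```

```text
red [317.49122807 241.78947368] [314 238   8   9  57] [ 0.48218596 -0.06281809  0.07      ]
green [343.53846154 216.76923077] [340 213   9   9  39] [ 0.54672702 -0.1327341   0.014     ]
dark [336. 150.] [333 150   7   1   7] [ 0.71572481 -0.11109483  0.014     ]
dark [300.5 167.5] [299 166   4   4  16] [ 0.66826238 -0.02189252  0.014     ]
dark [303.9699842  181.05371248] [286 169  37  25 633] [ 0.63409539 -0.0313592   0.014     ]
dark [336.15789474 179.84210526] [334 178   5   5  19] [ 0.63948406 -0.11260522  0.014     ]
dark [272.22222222 192.5       ] [270 191   5   4  18] [0.60299578 0.0477204  0.014     ]
dark [306.26530612 206.04081633] [302 195  14  17  49] [ 0.57122035 -0.03844435  0.014     ]
dark [343.88 216.72] [341 214   6   6  25] [ 0.54687293 -0.13359425  0.014     ]
dark [279.5        229.77777778] [278 228   4   5  18] [0.51006264 0.027151   0.014     ]
```

View pics/tc.png

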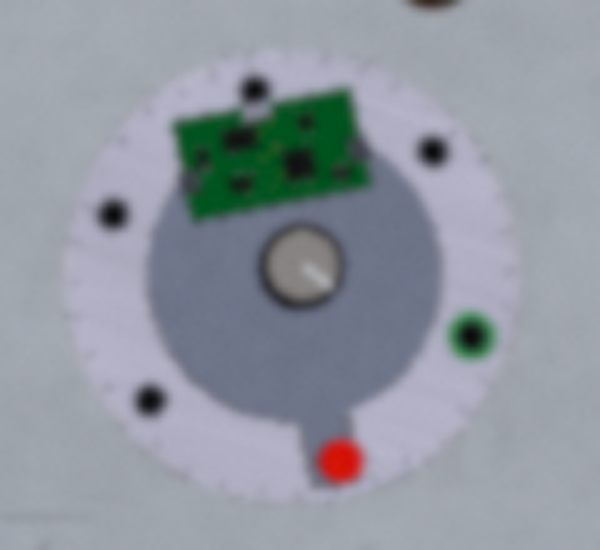

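The rows are not in the units I measure in: shifts go in shares of 62.5 mm and turns go in shares of pi rad. I convert before sending: -0.0338 m is -0.5408, -0.0327 m is -0.5232.

```bash
echo '[[0,0,0,-0.5408,-0.5232,0,0.06],[0,0,0,-0.5408,-0.5232,0,0.06],[0,0,0,-0.5408,-0.5232,0,0.06],[0,0,0,-0.5408,-0.5232,0,0.06],[0,0,0,-0.5408,-0.5232,0,0.06],[0,0,0,-0.5408,-0.5232,0,0.06],[0,0,0,-0.5408,-0.5232,0,0.06],[0,0,0,-0.5408,-0.5232,0,0.06],[0,0,0,-0.5408,-0.5232,0,0.06],[0,0,0,-0.5408,-0.5232,0,0.06],[0,0,0,-0.5408,-0.5232,0,0.06],[0,0,0,-0.5408,-0.5232,0,0.06],[0,0,0,-0.5408,-0.5232,0,0.06],[0,0,0,-0.5408,-0.5232,0,0.06]]' | python3 inch.py 40
echo '[[0,0,-0.0509,0,0,0,0.06],[0,0,-0.0509,0,0,0,0.06],[0,0,-0.0509,0,0,0,0.06],[0,0,-0.0509,0,0,0,0.06],[0,0,-0.0509,0,0,0,0.06],[0,0,-0.0509,0,0,0,0.06],[0,0,-0.0509,0,0,0.32,0.06],[0,0,0,0,0,0.48,0.06],[0,0,0,0,0,0.48,0.06],[0,0,0,0,0,0,0.06]]' | python3 inch.py
cat >> h.py <<'E'
C=np.array([.5749,-.0428])
def to(x,y,z,yaw=None):
    s=r.get_state();R=Ro.from_quat(s["tool_rot"]);p=s["position"]
    Y=R.as_matrix()[:,1]; print("pos",p.round(4),"yawY",round(np.degrees(np.arctan2(Y[1],Y[0])),2),"tilt",R.as_matrix()[2].round(4),"q6",round(s["q"][5],3),"t",s["time_s"],"w",s["gripper_width"])
    print("tool d",R.inv().apply(np.array([x,y,z])-p).round(4))
E
python3 - <<'E'
from h import *
to(.4823,-.0634,.066)
cv2.imwrite("pics/w1.png",camrig.camera("wrist"))
E
```

```text
time_s: 1.85
position: [0.4836, -0.0646, 0.2497]
tool_rot: [0.186, 0.983, 0.0, -0.0]
ft_force: [0.4, 0.2, -0.3]
gripper_width: 0.0599
finger_force: 0.0
time_s: 3.1
position: [0.4814, -0.0626, 0.1679]
tool_rot: [-0.365, 0.931, 0.002, -0.002]
ft_force: [0.7, -0.6, 0.3]
gripper_width: 0.0602
finger_force: 0.0
pos [ 0.4814 -0.0626  0.1679] yawY 132.81 tilt [ 0.0031  0.0053 -1.    ] q6 -2.591 t 3.1 w 0.06017844660696642
tool d [-0.0005 -0.0017  0.1018]
```

View pics/w1.png

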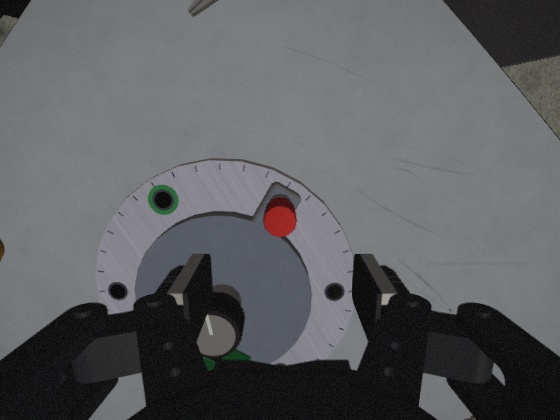

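The wrist view shows the knob at (280,217), centred between the fingertips at (190,280) and (375,280). The green ring is at (163,199) and the cap at (215,333). I'll refine the positions with this view before descending.

```bash
python3 - <<'E'
from h import *
c=camrig.calibration("wrist");im=cv2.imread("pics/w1.png");b,g,q=[im[...,i].astype(int) for i in range(3)]
for p,s in blobs((q>170)&(g<90)&(b<90),None,60): print("red",p,s,onz(c,*p,.07))
for p,s in blobs((g>b+30)&(g>q+30),(100,150,220,240),30): print("green",p,s,onz(c,*p,.014))
print(onz(c,335,291.5,.014),onz(c,118,291,.014))
to(.4823,-.0634,.066)
E
```

```text
green [163.08917197 198.98726115] [148 185  30  30 314] [ 0.55000952 -0.13430299  0.014     ]
[0.51321767 0.02864852 0.014     ] [ 0.64449658 -0.11260373  0.014     ]
pos [ 0.4828 -0.063   0.1694] yawY 132.81 tilt [ 0.0012  0.0022 -1.    ] q6 -2.591 t 3.15 w 0.05986188381124988
tool d [ 0.0005 -0.0002  0.1034]
```

Scaled: 0.03 m is 0.48, 0.0135 m is 0.216.

```bash
echo '[[0,0,0,0,0,0.48,0.06],[0,0,0,0,0,0.48,0.06],[0,0,0,0,0,0.48,0.06],[0,0,0,0,0,0.216,0.06],[0,0,0,0,0,0,0.06],[0,0,0,0,0,0,0.01],[0,0,0,0,0,0,0.01],[0,0,0,0,0,0,0.01],[0,0,0,0,0,0,0.01],[0,0,0,0,0,0,0.01]]' | python3 inch.py 50
python3 - <<'E'
from h import *
to(.4833,-.0635,.066)
im=camrig.camera("scene");cv2.imwrite("pics/s1.png",cv2.resize(im[190:310,220:380],None,fx=5,fy=5))
E
```

```text
time_s: 4.4
position: [0.4839, -0.0634, 0.0677]
tool_rot: [-0.365, 0.931, -0.001, 0.001]
ft_force: [-1.5, -0.6, 6.3]
gripper_width: 0.0206
finger_force: 48.7
pos [ 0.4839 -0.0634  0.0677] yawY 132.82 tilt [-9.0e-04 -1.6e-03 -1.0e+00] q6 -2.591 t 4.4 w 0.020586109908416323
tool d [0.0006 0.0003 0.0017]
```

View pics/s1.png

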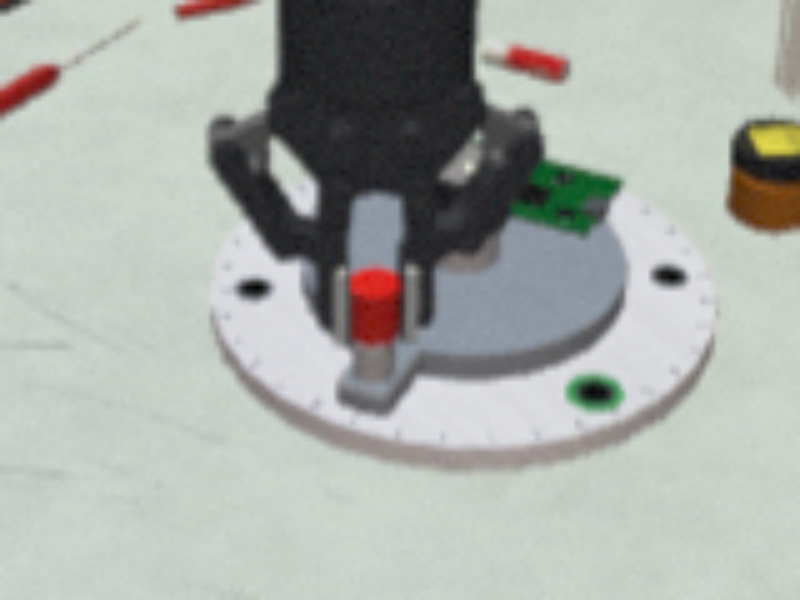

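The picture shows the knob held cleanly between the pads. Lifting it next.

Scaled: -0.004 m is -0.064.

```bash
echo '[[0,0,0,0,0,-0.064,0.01],[0,0,0,0,0,-0.064,0.01],[0,0,0,0,0,-0.064,0.01],[0,0,0,0,0,0,0.01],[0,0,0,0,0,0,0.01]]' | python3 inch.py 60
python3 - <<'E'
from h import *
to(.4833,-.0635,.078); print(r.get_state()["ft_force"])
# arc steps, fixed orientation
R=Ro.from_quat(r.get_state()["tool_rot"]);s=r.get_state()["position"]
C=np.array([.5755,-.0426])
a=np.radians(-167.2+np.arange(0,61,7.5))
P=np.c_[C[0]+.095*np.cos(a),C[1]+.095*np.sin(a),a*0]
print(R.inv().apply(np.diff(P,axis=0)).round(4), P[-1])
im=camrig.camera("scene");cv2.imwrite("pics/s2.png",cv2.resize(im[190:310,220:380],None,fx=5,fy=5))
E
```

```text
time_s: 5.08
position: [0.4836, -0.0632, 0.0783]
tool_rot: [-0.365, 0.931, -0.0, 0.0]
ft_force: [2.4, -1.1, -8.7]
gripper_width: 0.02
finger_force: 59.0
pos [ 0.4836 -0.0632  0.0783] yawY 132.81 tilt [-4.e-04 -3.e-04 -1.e+00] q6 -2.591 t 5.075 w 0.01999947473438642
tool d [ 0.0005 -0.      0.0003]
[ 2.36398284 -1.08073324 -8.69152344]
[[ 0.0055 -0.0111  0.    ]
 [ 0.004  -0.0118  0.    ]
 [ 0.0024 -0.0122  0.    ]
 [ 0.0008 -0.0124  0.    ]
 [-0.0008 -0.0124  0.    ]
 [-0.0024 -0.0122  0.    ]
 [-0.004  -0.0118  0.    ]
 [-0.0055 -0.0111  0.    ]] [ 0.54740774 -0.13335144 -0.        ]
```

View pics/s2.png

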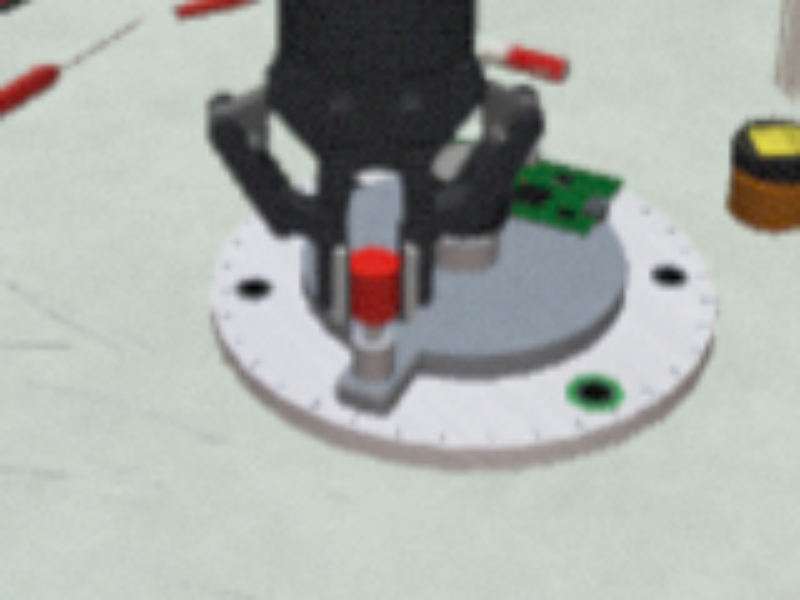

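The knob is up and a gap shows above the neck. The 8.7 N of pull matches about 12 mm of lift. Now the swing.

Scaled: -0.0124 m is -0.1984, -0.0122 m is -0.1952.

```bash
echo '[[0,0,0,0.088,-0.1776,0,0.01],[0,0,0,0.064,-0.1888,0,0.01],[0,0,0,0.0384,-0.1952,0,0.01],[0,0,0,0.0128,-0.1984,0,0.01],[0,0,0,-0.0128,-0.1984,0,0.01],[0,0,0,-0.0384,-0.1952,0,0.01],[0,0,0,-0.064,-0.1888,0,0.01],[0,0,0,-0.088,-0.1776,0,0.01],[0,0,0,0,0,0,0.01],[0,0,0,0,0,0,0.01]]' | python3 inch.py
python3 - <<'E'
from h import *
to(.5474,-.1334,.078); p=r.get_state()["position"][:2]
print(np.degrees(np.arctan2(*(p-np.array([.5755,-.0426]))[::-1])))
im=camrig.camera("scene");cv2.imwrite("pics/s3.png",cv2.resize(im[190:310,220:380],None,fx=5,fy=5))
E
```

```text
time_s: 6.38
position: [0.5478, -0.1326, 0.0778]
tool_rot: [-0.364, 0.931, 0.001, -0.0]
ft_force: [1.4, 5.2, -8.2]
gripper_width: 0.0199
finger_force: 59.4
pos [ 0.5478 -0.1326  0.0778] yawY 132.75 tilt [-4.0e-04  2.8e-03 -1.0e+00] q6 -2.68 t 6.375 w 0.019891793624182807
tool d [ 0.0009 -0.0003 -0.0002]
-107.10299377235499
```

View pics/s3.png

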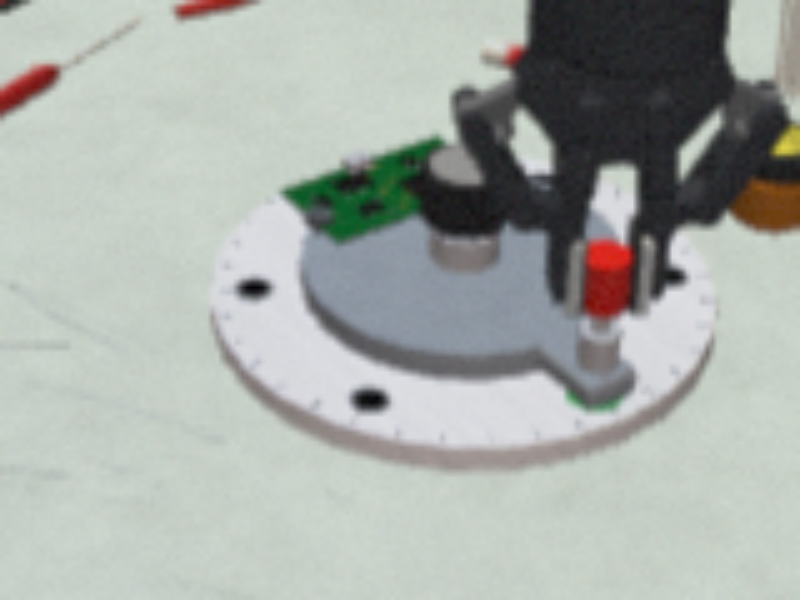

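The arm now sits over the green ring. Lowering the plunger while it is still gripped.

Scaled: 0.004 m is 0.064, 0.001 m is 0.016.

```bash
echo '[[0,0,0,0,0,0.064,0.01],[0,0,0,0,0,0.064,0.01],[0,0,0,0,0,0.064,0.01],[0,0,0,0,0,0.016,0.01],[0,0,0,0,0,0,0.01]]' | python3 inch.py; echo '[[0,0,0,0,0,0,0.06],[0,0,0,0,0,0,0.06],[0,0,0,0,0,0,0.06],[0,0,0,0,0,0,0.06],[0,0,0,0,0,-0.48,0.06],[0,0,0,0,0,-0.64,0.06],[0,0,0,0,0,-0.48,0.07],[0,0,0,0,0,0,0.07]]' | python3 inch.py
python3 - <<'E'
from h import *
im=camrig.camera("scene");cv2.imwrite("pics/s4.png",cv2.resize(im[190:310,220:380],None,fx=5,fy=5))
t=camrig.camera("top");cv2.imwrite("pics/t4.png",t)
c=camrig.calibration("scene")
P=np.array([.5470,-.1335])
b,g,q=[im[...,i].astype(int) for i in range(3)]
for p,s in blobs((q>140)&(g<90)&(b<90),(320,220,370,270)): print("red",p,s,"z at x=.547:",(lambda o,d:o+d*(P[1]-o[1])/d[1])(*ray(c,*p)))
to(.5755,-.0426,.064)
E
```

```text
time_s: 7.05
position: [0.5492, -0.1329, 0.0678]
tool_rot: [-0.364, 0.931, -0.0, 0.001]
ft_force: [0.5, 6.3, 6.1]
gripper_width: 0.0199
finger_force: 60.9
time_s: 8.05
position: [0.5495, -0.1335, 0.168]
tool_rot: [-0.365, 0.931, -0.002, 0.002]
ft_force: [0.9, -0.1, -0.3]
gripper_width: 0.0701
finger_force: 0.0
red [340.83673469 244.71428571] [336 242  10   7  49] z at x=.547: [ 0.54596031 -0.1335      0.07662519]
pos [ 0.5475 -0.1327  0.165 ] yawY 132.82 tilt [ 4.e-04  7.e-04 -1.e+00] q6 -2.679 t 8.15 w 0.06983758847203217
tool d [-0.0818  0.047   0.101 ]
```

View pics/s4.png

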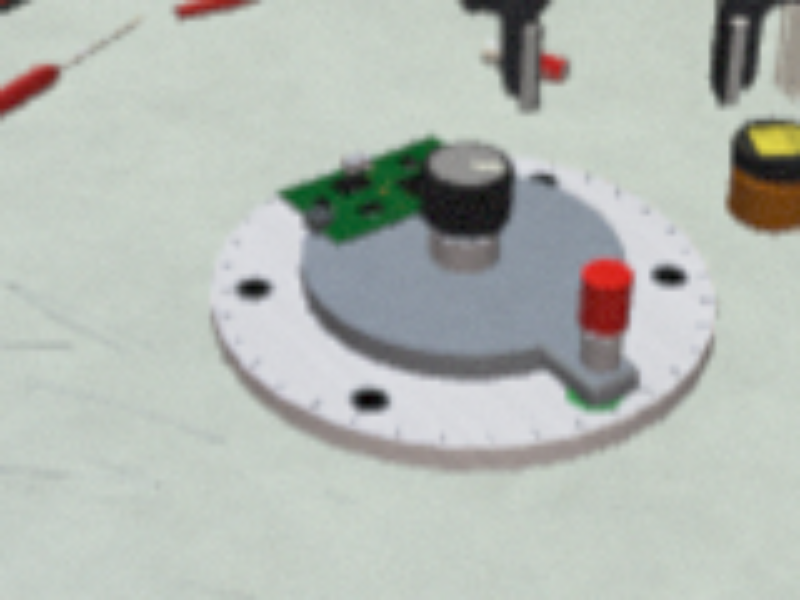

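The plunger looks home: the neck shows the same small gap as at the start, and the force on lowering matched. Next I move over the cap, descend and grip.

Scaled: -0.0273 m is -0.4368, -0.0272 m is -0.4352.

```bash
echo '[[0,0,0,-0.4368,0.2512,0,0.065],[0,0,0,-0.4368,0.2512,0,0.065],[0,0,0,-0.4352,0.2496,0,0.065],[0,0,0,0,0,0,0.065],[0,0,0,0,0,0,0.065]]' | python3 inch.py
python3 - <<'E'
from h import *
to(.5755,-.0426,.068)
c=camrig.calibration("wrist");im=camrig.camera("wrist");cv2.imwrite("pics/w5.png",im)
# project cap top centre from estimates
X=np.array([.5755,-.0426,.077]);p,_=cv2.projectPoints(X,cv2.Rodrigues(c["R"])[0],c["t"],np.array([[210/np.tan(np.radians(c["vertical_fov"]/2)),0,c["cx"]],[0,210/np.tan(np.radians(c["vertical_fov"]/2)),c["cy"]],[0,0,1]]),np.array([c["k1"],0,0,0,0.]));print(p)
E
```

```text
time_s: 8.78
position: [0.5752, -0.0431, 0.1642]
tool_rot: [-0.365, 0.931, 0.0, -0.001]
ft_force: [0.5, -0.8, -0.3]
gripper_width: 0.065
finger_force: 0.0
pos [ 0.5752 -0.0431  0.1642] yawY 132.84 tilt [ 0.0021  0.0017 -1.    ] q6 -2.513 t 8.775 w 0.06503669335684646
tool d [-0.0008 -0.      0.0962]
[[[282.8351779  223.19952365]]]
```

View pics/w5.png

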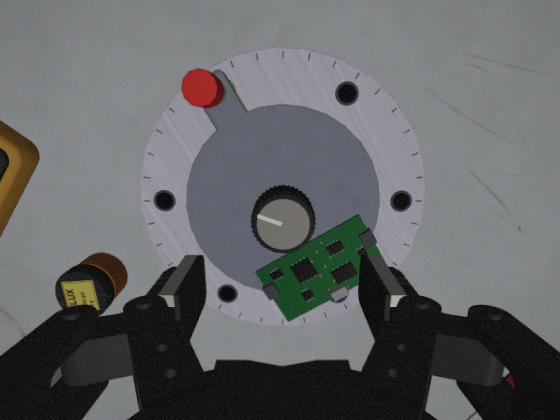

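The cap top is at (284,223), against a predicted (283,223), so it is centred. The plunger is at (203,88) beside the green ring. Descending and gripping.

Scaled: 0.032 m is 0.512.

```bash
echo '[[0,0,0,0,0,0.512,0.065],[0,0,0,0,0,0.512,0.065],[0,0,0,0,0,0.512,0.065],[0,0,0,0,0,0,0.065],[0,0,0,0,0,0,0.02],[0,0,0,0,0,0,0.02],[0,0,0,0,0,0,0.02],[0,0,0,0,0,0,0.02],[0,0,0,0,0,0,0.02]]' | python3 inch.py 40
python3 -c "
from h import *
to(.5755,-.0426,.068);print(r.get_state()['wrist_torque'])"
```

```text
time_s: 9.95
position: [0.5755, -0.042, 0.0713]
tool_rot: [-0.365, 0.931, 0.001, 0.0]
ft_force: [-4.5, 3.1, 6.2]
gripper_width: 0.0383
finger_force: 40.0
pos [ 0.5755 -0.042   0.0713] yawY 132.79 tilt [-8.e-04  9.e-04 -1.e+00] q6 -2.513 t 9.95 w 0.03830995226076569
tool d [ 0.0004 -0.0004  0.0033]
[ 0.53806726  0.66860506 -0.09468964]
```

Scaled: 0.00015 m is 0.0024, 0.16 rad / 3.1416 = 0.0509.

```bash
echo '[[0,0,0.0509,0,0,0.0024,0.02],[0,0,0.0509,0,0,0.0024,0.02],[0,0,0.0509,0,0,0.0024,0.02],[0,0,0.0509,0,0,0.0024,0.02],[0,0,0.0509,0,0,0.0024,0.02],[0,0,0.0509,0,0,0.0024,0.02],[0,0,0.0509,0,0,0.0024,0.02],[0,0,0.0509,0,0,0.0024,0.02],[0,0,0.0509,0,0,0.0024,0.02],[0,0,0.0509,0,0,0.0024,0.02],[0,0,0.0509,0,0,0.0024,0.02],[0,0,0.0509,0,0,0.0024,0.02],[0,0,0.0509,0,0,0.0024,0.02],[0,0,0.0509,0,0,0.0024,0.02],[0,0,0.0509,0,0,0.0024,0.02],[0,0,0,0,0,0,0.02]]' | python3 inch.py
python3 -c "
from h import *
to(.5755,-.0426,.068);print(r.get_state()['wrist_torque'])"
```

```text
time_s: 11.95
position: [0.575, -0.043, 0.0689]
tool_rot: [0.736, 0.677, -0.001, -0.0]
ft_force: [-5.1, -0.0, 7.4]
gripper_width: 0.0391
finger_force: 40.2
pos [ 0.575  -0.043   0.0689] yawY -4.73 tilt [-6.0e-04 -1.1e-03 -1.0e+00] q6 -0.112 t 11.95 w 0.039086718703671
tool d [0.0004 0.0005 0.0009]
[ 0.06657629  0.89980803 -0.09682139]
```

Scaled: 0.00015 m is 0.0024, 0.15 rad / 3.1416 = 0.0477.

```bash
S='python3 -c "
from station import r, camrig
s=r.get_state();print(s[\"wrist_torque\"].round(3),s[\"q\"][5].round(3),s[\"joint_torque\"][5].round(3))"'
echo '[[0,0,0.0477,0,0,0.0024,0.02],[0,0,0.0477,0,0,0.0024,0.02],[0,0,0,0,0,0,0.02]]' | python3 inch.py | grep -E pos; eval "$S"
echo '[[0,0,0.0477,0,0,0.0024,0.02],[0,0,0.0477,0,0,0.0024,0.02],[0,0,0,0,0,0,0.02]]' | python3 inch.py | grep -E pos; eval "$S"
```

```text
position: [0.5748, -0.0429, 0.0687]
[ 0.125  1.042 -0.063] 0.188 0.146
position: [0.5747, -0.0428, 0.0684]
[ 0.256  0.956 -0.063] 0.488 0.146
```

Scaled: 0.00015 m is 0.0024, 0.15 rad / 3.1416 = 0.0477.

```bash
S='python3 -c "
from station import r, camrig
s=r.get_state();print(s[\"wrist_torque\"].round(3),s[\"q\"][5].round(3),s[\"joint_torque\"][5].round(3),s[\"time_s\"])"'
echo '[[0,0,0.0477,0,0,0.0024,0.02],[0,0,0.0477,0,0,0.0024,0.02],[0,0,0,0,0,0,0.02]]' | python3 inch.py | grep -E pos; eval "$S"
echo '[[0,0,0.0477,0,0,0.0024,0.02],[0,0,0,0,0,0,0.02]]' | python3 inch.py | grep -E pos; eval "$S"
```

```text
position: [0.5746, -0.0427, 0.0681]
[ 0.185  0.985 -0.046] 0.788 0.145 13.075
position: [0.5745, -0.0426, 0.0679]
[ 0.221  1.039 -0.061] 0.938 0.142 13.325
```

Scaled: 0.0001 m is 0.0016, 0.1 rad / 3.1416 = 0.0318.

```bash
S='python3 -c "
from station import r, camrig
s=r.get_state();print(s[\"wrist_torque\"].round(3),s[\"q\"][5].round(3),s[\"joint_torque\"][5].round(3),s[\"time_s\"])"'
echo '[[0,0,0.0318,0,0,0.0016,0.02],[0,0,0,0,0,0,0.02]]' | python3 inch.py | grep -E pos; eval "$S"
echo '[[0,0,0.0318,0,0,0.0016,0.02],[0,0,0,0,0,0,0.02]]' | python3 inch.py | grep -E pos; eval "$S"
```

```text
position: [0.5746, -0.0426, 0.0679]
[ 0.331  1.004 -0.083] 1.038 0.069 13.575
position: [0.5745, -0.0425, 0.0678]
[ 0.36   1.    -0.086] 1.138 0.069 13.825
```

Scaled: 0.0001 m is 0.0016, 0.1 rad / 3.1416 = 0.0318.

```bash
S='python3 -c "
from station import r, camrig
s=r.get_state();print(s[\"wrist_torque\"].round(3),s[\"q\"][5].round(3),s[\"joint_torque\"][5].round(3),s[\"time_s\"])"'
echo '[[0,0,0.0318,0,0,0.0016,0.02],[0,0,0,0,0,0,0.02]]' | python3 inch.py | grep -E pos; eval "$S"
echo '[[0,0,0.0318,0,0,0.0016,0.02],[0,0,0,0,0,0,0.02]]' | python3 inch.py | grep -E pos; eval "$S"
```

```text
position: [0.5745, -0.0425, 0.0677]
[ 0.352  1.009 -0.098] 1.238 0.068 14.075
position: [0.5745, -0.0424, 0.0676]
[ 0.433  1.009 -0.028] 1.338 0.068 14.325
```

Scaled: 0.0001 m is 0.0016, 0.1 rad / 3.1416 = 0.0318.

```bash
S='python3 -c "
from station import r, camrig
s=r.get_state();print(s[\"wrist_torque\"].round(3),s[\"q\"][5].round(3),s[\"joint_torque\"][5].round(3),s[\"time_s\"])"'
echo '[[0,0,0.0318,0,0,0.0016,0.02],[0,0,0,0,0,0,0.02]]' | python3 inch.py | grep -E pos; eval "$S"
```

```text
position: [0.5745, -0.0423, 0.0674]
[ 0.394  1.027 -0.09 ] 1.438 0.068 14.575
```

Scaled: 0.0001 m is 0.0016, 0.1 rad / 3.1416 = 0.0318.

```bash
S='python3 -c "
from station import r, camrig
s=r.get_state();print(s[\"wrist_torque\"].round(3),s[\"q\"][5].round(3),s[\"joint_torque\"][5].round(3),s[\"time_s\"])"'
echo '[[0,0,0.0318,0,0,0.0016,0.02],[0,0,0,0,0,0,0.02]]' | python3 inch.py | grep -E pos; eval "$S"
```

```text
position: [0.5745, -0.0423, 0.0674]
[ 0.444  1.011 -0.087] 1.538 0.067 14.825
```

Scaled: 0.0001 m is 0.0016, 0.1 rad / 3.1416 = 0.0318.

```bash
S='python3 -c "
from station import r, camrig
s=r.get_state();print(s[\"wrist_torque\"].round(3),s[\"q\"][5].round(3),s[\"joint_torque\"][5].round(3),s[\"time_s\"])"'
echo '[[0,0,0.0318,0,0,0.0016,0.02],[0,0,0,0,0,0,0.02]]' | python3 inch.py | grep -E pos; eval "$S"
```

```text
position: [0.5745, -0.0422, 0.0673]
[ 0.444  0.984 -0.066] 1.638 0.067 15.075
```

Scaled: 0.0001 m is 0.0016, 0.1 rad / 3.1416 = 0.0318.

```bash
S='python3 -c "
from station import r, camrig
s=r.get_state();print(s[\"wrist_torque\"].round(3),s[\"q\"][5].round(3),s[\"joint_torque\"][5].round(3),s[\"time_s\"])"'
echo '[[0,0,0.0318,0,0,0.0016,0.02],[0,0,0,0,0,0,0.02]]' | python3 inch.py | grep -E pos; eval "$S"
```

```text
position: [0.5746, -0.0422, 0.0672]
[ 0.463  0.963 -0.09 ] 1.738 0.067 15.325
```

Scaled: 0.0001 m is 0.0016, 0.1 rad / 3.1416 = 0.0318.

```bash
S='python3 -c "
from station import r, camrig
s=r.get_state();print(s[\"wrist_torque\"].round(3),s[\"q\"][5].round(3),s[\"joint_torque\"][5].round(3),s[\"time_s\"])"'
echo '[[0,0,0.0318,0,0,0.0016,0.02],[0,0,0,0,0,0,0.02]]' | python3 inch.py | grep -E pos; eval "$S"
```

```text
position: [0.5746, -0.0422, 0.0671]
[ 0.469  0.986 -0.057] 1.838 0.061 15.575
```

Scaled: 0.0001 m is 0.0016, 0.1 rad / 3.1416 = 0.0318.

```bash
S='python3 -c "
from station import r, camrig
s=r.get_state();print(s[\"wrist_torque\"].round(3),s[\"q\"][5].round(3),s[\"joint_torque\"][5].round(3),s[\"time_s\"])"'
echo '[[0,0,0.0318,0,0,0.0016,0.02],[0,0,0,0,0,0,0.02]]' | python3 inch.py | grep -E pos; eval "$S"
```

```text
position: [0.575, -0.0424, 0.0671]
[0.441 0.783 0.677] 1.936 0.862 15.825
```

Scaled: 0.0001 m is 0.0016, 0.1 rad / 3.1416 = 0.0318.

```bash
S='python3 -c "
from station import r, camrig
s=r.get_state();print(s[\"wrist_torque\"].round(3),s[\"q\"][5].round(3),s[\"joint_torque\"][5].round(3),s[\"time_s\"])"'
echo '[[0,0,0.0318,0,0,0.0016,0.02],[0,0,0,0,0,0,0.02]]' | python3 inch.py | grep -E pos; eval "$S"
```

```text
position: [0.5766, -0.0436, 0.0671]
[-0.243  0.44   0.464] 2.036 0.607 16.075
```

The torque jumped from −0.06 to +0.68, so the cap bottomed at q6 ≈ 1.87. That is about 4.4 rad of turning, as expected. Now I back off 1.65 rad, which covers the quarter turn plus the wind-up in the grip.

Scaled: -0.00015 m is -0.0024, -0.15 rad / 3.1416 = -0.0477.

```bash
echo '[[0,0,-0.0477,0,0,-0.0024,0.02],[0,0,-0.0477,0,0,-0.0024,0.02],[0,0,-0.0477,0,0,-0.0024,0.02],[0,0,-0.0477,0,0,-0.0024,0.02],[0,0,-0.0477,0,0,-0.0024,0.02],[0,0,-0.0477,0,0,-0.0024,0.02],[0,0,-0.0477,0,0,-0.0024,0.02],[0,0,-0.0477,0,0,-0.0024,0.02],[0,0,-0.0477,0,0,-0.0024,0.02],[0,0,-0.0477,0,0,-0.0024,0.02],[0,0,-0.0477,0,0,-0.0024,0.02],[0,0,0,0,0,0,0.02],[0,0,0,0,0,0,0.02]]' | python3 inch.py
python3 - <<'E'
from h import *
to(.5755,-.0426,.068);print(r.get_state()['wrist_torque'])
w=camrig.camera("wrist");s=camrig.camera("scene")
cv2.imwrite("pics/f.png",np.hstack([cv2.resize(w[150:400,180:390],(420,500)),cv2.resize(s[190:290,250:326],(380,500))]))
E
```

```text
time_s: 17.7
position: [0.5762, -0.0409, 0.0686]
tool_rot: [0.88, 0.474, 0.001, -0.001]
ft_force: [-1.6, 6.5, 5.2]
gripper_width: 0.0385
finger_force: 40.3
pos [ 0.5762 -0.0409  0.0686] yawY -33.39 tilt [ 3.4e-03 -5.0e-04 -1.0e+00] q6 0.387 t 17.7 w 0.03853578238436617
tool d [-0.0018  0.0004  0.0006]
[ 1.18658148  0.43555653 -0.01181968]
```

View pics/f.png

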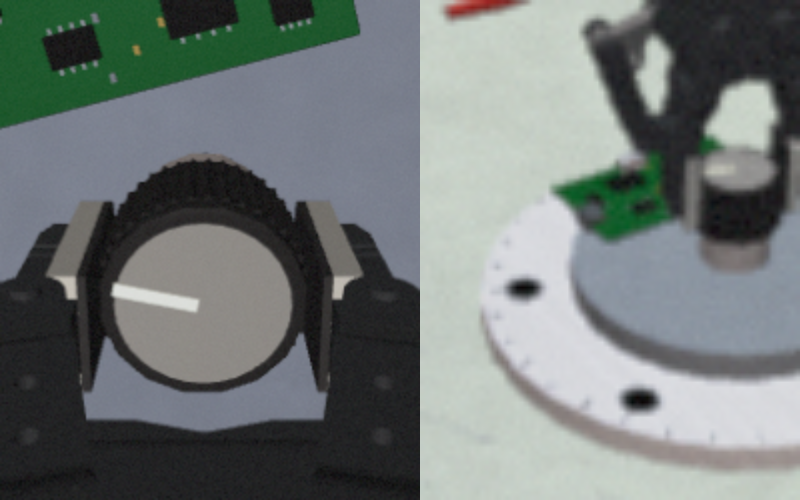

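In the wrist half, the mark sits about 11° above left, against about 16° before gripping. So the cap slipped only about 6° in the fingers. The net turn is then 2.80 rad clockwise from a start of about 4.38, leaving about 1.57 rad, on target and held at 40 N.

```bash
python3 -c "
from station import r, camrig
print(r.hand_in())"
```

```text
the job is handed in; nothing more can be done
None
```

I handed the job in with the plunger home in the green-ringed hole and the cap bottomed out, then backed off about a quarter turn (estimated 1.55–1.6 rad) and still gripped at 40 N; the hand-in gave no verdict.

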